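# Turn a rail module over and set it on the raised rail

### The arm

A 6-joint arm with a two-finger parallel gripper is mounted at the origin on a cart in front of the work surface, level with it; the furniture and walls round the work are solid. World frame = base frame: x ahead of the robot, y to its left, z up, the work surface at z = 0. Lengths are in mm, angles in rad, forces in N, time in s.
With the tool pointing down it reaches from about 275 to 1000 mm from the base axis. Payload 8.4 kg.
Tool frame: the origin (TCP) lies midway between the tips of the shut fingers; the grasp point (between the pads) lies 19 mm behind it; z points along the fingers, y is the line along which they close (so a half turn about z gives the same grasp; the last joint's range is limited). The gripper opens to 85 mm and grips with 20 to 120 N. Pads are 22 mm wide; open, the fingers measure 114 mm over their backs; the gripper's body (76 mm by 85 mm) begins 54 mm behind the grasp point. The pads swing forward as they close: fully open they stand 13 mm farther back than shut.
Start: joints at [1.173, 0.353, 1.633, -0, 1.155, -0.002], TCP at [240.965, 576.683, 206.081] pointing down, gripper open.
Joint ranges: [-2.63, 2.63], [-0.92, 2.1], [0.06, 2.66], [-1.3, 4.44], [0, 2.69], [-3.02, 3.02]. Speed limits (rad/s): [2.22, 2.22, 2.79, 3.14, 3.14, 3.14].

### API

Orientations are given as a unit quaternion [w, x, y, z].
In Python, from workcell import get_state, get_image, close_job gives the robot as it stands. The module is installed in compiled form; this text tells all that it offers.
- The arm moves only by the tool servo_tool, never from a script. Its argument "moves" is a list of rows, each an object of numbers: "hand": the finger opening in m, from 0 to 0.0854; "tx", "ty", "tz": the shift along the world's x, y, z in m; "wx", "wy", "wz": the turn, a rotation vector about the world's x, y, z in rad. A call has 1 to 8 rows; each row shifts and turns the commanded pose from where the row before left it; what a row does not reach is not made up. A row lasts 1/10 s, in which the tool goes at most 50 mm and 8.59 degrees, less where a joint would pass 70% of its speed; a pose out of reach is approached as far as the arm can. A call with a gripper value outside its range is refused whole. The fingers move at their own pace and stop on an object; the grip force is fixed at half the most. Time passes only in rows, so rows that do not move let the fingers close. It gives the time, the measured TCP pose, the force, the opening and the grip force at its end, in the units of the state.
- get_state(): the state, without advancing time (a new reading comes with each control period).
- get_image(name): name is "side" or "top" or "wrist"; returns a dict with "pixels" (384x512x3 uint8, red, green, blue), "mtx" (3x3 intrinsics, pixels), "R" (3x3) and "t" (3): a world point X has camera coordinates R X + t. Camera axes: x right, y down, z forward; pixel columns grow to the right and rows downward; lengths in mm; the calibration is good to about 2 mm. A picture is of the moment at which its call begins. There is no depth.
- close_job(): hands the job in; it is judged then, once.
The state is a dict: "t": time; "joints": joint angles; "dq": joint speeds; "joint_efforts": joint torques, N m; "position": TCP position; "orientation": TCP orientation; "wrist_force": force on the tool from outside, world axes, zero at the start; "moment": the same for the moment, N m; "finger_gap": finger opening in mm; "gripper_force": force on a finger pad.
Only numpy, scipy, OpenCV 4.12 (cv2) and the standard library are available. Lean on these libraries where they do the work, as an engineer would, in place of code of your own. Each camera call takes 0.05 s, during which the arm holds its last target. There are 200 camera calls.

### The job

The thick grey rail module is standing upside down on the desk. Turn it right way up and set it across the raised rail of the stand, in the free stretch between the green module and the end clamp, square and centred like the green one, so that it balances there by itself; you will have to put it down part-way, for instance on its end, and grip it afresh. Do not drop it, and leave the marker and the caliper where they lie.

Things in the scene. Friction and masses are not known exactly. Their poses are not given: they have to be found in the camera images.
- module_center (a point): Centre of the thick grey rail module that is to be moved (loose, 0.11 kg): 88 mm long (x), 36 mm wide (y), 58 mm high (z, from flat base to stepped top); this point is 29 mm from base and top. The flat parallel sides, 36 mm apart, can be pinched anywhere. At the start it stands upside down on the desk, on its narrow top (z axis down).
- module: The same grey module; origin at the centre of its flat base, axes as above. Lower part 88 x 36 x 42 mm, top step 44 x 36 x 16 mm centred on it. It also stands stably on either end face (36 x 42 mm), then 88 mm tall with its centre 44 mm above the desk.
- stand: Low rail stand, fixed to the desk: grey base plate 100 x 240 mm, two brackets and a straight level steel rail 35 mm wide, 260 mm long, its top 60 mm above the desk. Origin under its centre at desk height; z up, y along the rail, x across it. A small grey end clamp stands on it at y = -125 to -115 mm, 16 mm above the rail.
- green_module: Thin green rail module fixed right way up on the rail, the pattern to follow: 88 mm long (across the rail), 22 mm wide, 58 mm high, at y = +94 to +116 mm of the stand. Origin at the centre of its base.
- rail_mid (a point): Middle of the free stretch of rail (209 mm long, between the green module and the end clamp), on the rail's top, 60 mm above the desk; axes as the stand's.
- marker: White marker pen with blue cap, 17 x 135 x 16 mm, lying near the front edge; bystander. Origin at the centre of its underside.
- caliper: Steel vernier caliper, 74 x 216 x 14 mm, lying behind the work; bystander. Origin at the centre of its underside.
Not all that is in view belongs to the job. Of the things like the module, leave any that is brown, orange or pink; of the rest the smaller one is meant.

How it is judged:
By the outcome, as a careful person would: the job done as asked, in the order asked, and still so for the second after the job is handed in, with the robot touching nothing.
It also fails if it takes over 64 s, if anything falls off the work surface, if the arm or the gripper's body presses on something with over 40 N, if the wrist force passes 120 N, or if a joint passes its speed limit or range.

## Working session

There is one attempt and no reset: what is moved stays moved. The work goes in short steps, Python scripts to look and compute and a tool call to move; the robot and the scene stay as the last step left them, time stands still between calls to the robot, and variables do not carry over. Pictures are saved under pics/ and viewed, at most 10 in all, crops included, and the job is handed in when it is done.

Besides the shell and the picture viewer there is one more tool, called after "Request:" by a JSON object that holds its "op" and its "data", one argument or row to a line. servo_tool: Moves the arm, as the interface text tells. Its arguments: {"type":"object","properties":{"moves":{"type":"array","items":{"type":"object","properties":{"hand":{"type":"number"},"tx":{"type":"number"},"ty":{"type":"number"},"tz":{"type":"number"},"wx":{"type":"number"},"wy":{"type":"number"},"wz":{"type":"number"}}}}},"required":["moves"]}

```bash
mkdir -p pics; cat > h.py <<'E'
import numpy as np, cv2, json
from workcell import get_state, get_image
def snap(n, f):
    im=get_image(n); cv2.imwrite(f'pics/{f}.png', im['pixels'][:,:,::-1])
    np.savez(f'pics/{f}.npz', **{k:np.array(im[k]) for k in('mtx','R','t')}); return im
def ray(f,u,v):
    d=np.load(f'pics/{f}.npz'); R,t=d['R'],d['t']
    return -R.T@t, R.T@np.linalg.inv(d['mtx'])@[u,v,1]
def onz(f,u,v,z):
    c,r=ray(f,u,v); return (c+r*(z-c[2])/r[2]).round(1)
def proj(f,X):
    d=np.load(f'pics/{f}.npz'); p=d['mtx']@(d['R']@np.array(X,float)+d['t']); return (p[:2]/p[2]).round(1)
E
python3 - <<'E'
from h import *
a=snap('top','top0')['pixels'];b=snap('side','side0')['pixels']
s=get_state();print(s['position'],s['orientation'],s['t'])
for f in('top0','side0'):
  c,r=ray(f,256,192);print(c.round(),r.round(2))
E
```

```text
[240.79279294 576.22649075 205.41615247] [-1.30672347e-04  1.96619534e-01  9.80479640e-01 -6.46712217e-04] 0.1
[ 320.  -45. 1067.] [ 0.21 -0.01 -0.98]
[ 375. 1283.  714.] [ 0.12 -0.88 -0.45]
```

View pics/top0.png

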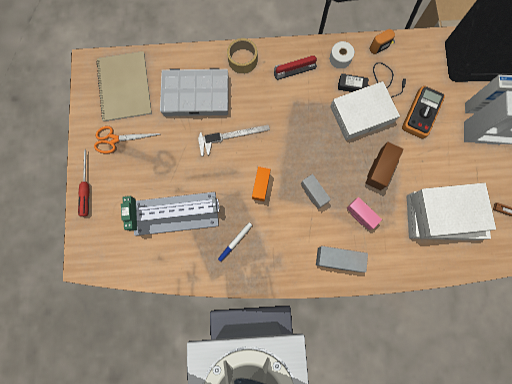

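View pics/side0.png

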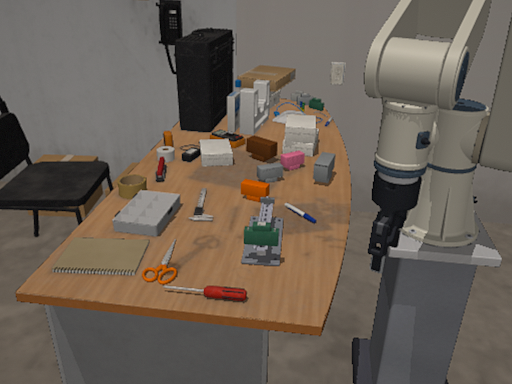

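The top view shows two grey modules: a smaller one at about (316,192) and a larger one at (342,260). The stand is at (172,213) with the green module at its left end (128,213). The smaller grey one is the target, so I'll enlarge both views.

```bash
python3 - <<'E'
import cv2,numpy as np
a=cv2.imread('pics/top0.png');b=cv2.imread('pics/side0.png')
c1=cv2.resize(a[165:220,290:345],None,fx=7,fy=7,interpolation=cv2.INTER_CUBIC)
c2=cv2.resize(b[150:195,245:300],None,fx=7,fy=7,interpolation=cv2.INTER_CUBIC)
c3=cv2.resize(a[180:245,110:225],None,fx=3.3478*2/1,fy=4,interpolation=cv2.INTER_CUBIC)
o=np.zeros((600,800,3),np.uint8)
o[:315,385:770]=c2[:315,:385]; o[:385,:385]=c1
c3=cv2.resize(a[185:240,112:227],None,fx=3.9,fy=3.9,interpolation=cv2.INTER_CUBIC)
o[385:385+c3.shape[0],:c3.shape[1]]=c3[:215]
cv2.imwrite('pics/c1.png',o)
from h import *
for p in((316,192),(342,260)):print(onz('top0',*p,58))
print(onz('top0',136,218,60),onz('top0',217,210,60))
E
```

```text
[ 527.  -218.3   58. ]
[ 339.  -269.4   58. ]
[486.3 275.7  60. ] [494.1  55.3  60. ]
```

View pics/c1.png

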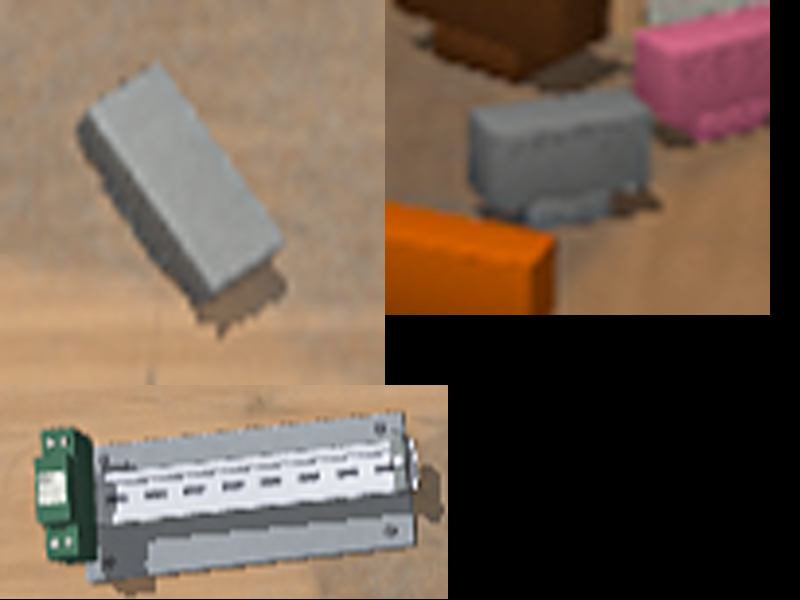

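```bash
python3 - <<'E'
from h import *
C=[onz('top0',*p,58) for p in((312.1,174),(302.9,181.9),(319.7,206.7),(330.4,199.7))]
print(C, [np.linalg.norm(C[i]-C[i-1]).round(1) for i in range(4)], np.mean(C,0))
d=(C[2]+C[3]-C[0]-C[1]);print('long ang',np.degrees(np.arctan2(d[1],d[0])))
for p in((115,525),(393,490),(115,482),(390,445)):
  print('rail',onz('top0',p[0]/3.9+112,(p[1]-385)/3.9+185,60))
P=[onz('top0',p[0]/3.9+112,(p[1]-385)/3.9+185,6) for p in((404,412),(412,545),(90,581))]
print('plate',P,np.linalg.norm(P[0]-P[1]),np.linalg.norm(P[2]-P[1]), (P[0]+P[2])/2)
print('green',[onz('top0',p[0]/3.9+112,(p[1]-385)/3.9+185,102) for p in((42,432),(75,432),(47,558),(80,558))])
E
```

```text
[array([ 578.6, -212.4,   58. ]), array([ 557.8, -185. ,   58. ]), array([ 485.5, -224.5,   58. ]), array([ 503. , -255.6,   58. ])] [np.float64(87.1), np.float64(34.4), np.float64(82.4), np.float64(35.7)] [ 531.225 -219.375   58.   ]
long ang -150.7877557268384
rail [477.5 260.9  60. ]
rail [489.6  67.1  60. ]
rail [507.8 260.8  60. ]
rail [521.6  67.9  60. ]
plate [array([556.7,  62.5,   6. ]), array([457.2,  60.9,   6. ]), array([446. , 295.5,   6. ])] 99.51286349010368 234.86719651752136 [501.35 179.     6.  ]
green [array([537.4, 297.2, 102. ]), array([535.9, 274.9, 102. ]), array([451.7, 293.2, 102. ]), array([450.3, 271.4, 102. ])]
```

```bash
cat >> h.py <<'E'
from scipy.spatial.transform import Rotation as Ro
def Rt(az,th):
    """tool: approach tilted th deg from down toward azimuth az; y axis at az-90"""
    a,t=np.radians([az,th]); u=np.array([np.cos(a),np.sin(a),0])
    z=np.sin(t)*u+[0,0,-np.cos(t)]; y=np.array([np.sin(a),-np.cos(a),0])
    return np.column_stack([np.cross(y,z),y,z])
def cur():
    s=get_state(); q=s['orientation']; return np.array(s['position']),Ro.from_quat([q[1],q[2],q[3],q[0]]).as_matrix(),s
def plan(p,R,n,p0=None,R0=None):
    a,b,s=cur(); p0=a if p0 is None else p0; R0=b if R0 is None else R0
    w=Ro.from_matrix(R@R0.T).as_rotvec(); d=np.array(p)-p0
    print('n',n,'t/row m',(d/n/1000).round(5),'w/row',(w/n).round(4),'deg/row',np.degrees(np.linalg.norm(w)/n).round(2),'mm/row',(np.linalg.norm(d)/n).round(1))
def st():
    p,R,s=cur(); z,y=R[:,2],R[:,1]
    print('t',round(s['t'],2),'p',p.round(1),'az',np.degrees(np.arctan2(-z[1] if 0 else y[0],-y[1])).round(1),'th',np.degrees(np.arctan2(np.hypot(z[0],z[1])*np.sign(z@[-y[1],y[0],0]),-z[2])).round(1),'yz',y[2].round(3),'j',np.round(s['joints'],2),'F',np.round(s['wrist_force'],1),'gap',round(s['finger_gap'],1),'g',round(s['gripper_force'],1))
E
python3 - <<'E'
from h import *
az=29.2;u=np.array([np.cos(np.radians(az)),np.sin(np.radians(az)),0])
R=Rt(az,-45);c=np.array([531,-219,0])
g=c+10*u+[0,0,33]; tcp=g+22*R[:,2]; pre=tcp-130*R[:,2]
print(tcp,pre); plan(pre,R,24); plan(tcp,R,5,pre,R)
E
```

```text
[ 526.14974013 -221.71071862   17.44365081] [ 606.39212576 -176.8647651   109.36753237]
n 24 t/row m [ 0.01523 -0.03138 -0.004  ] w/row [-0.0402 -0.0024 -0.0874] deg/row 5.51 mm/row 35.1
n 5 t/row m [-0.01605 -0.00897 -0.01838] w/row [0. 0. 0.] deg/row 0.0 mm/row 26.0
```

Request:
{"op": "servo_tool", "data": {
  "moves": [
    {"hand": 0.0854,"tx": 0.015,"ty": -0.031,"tz": 0.002,"wx": -0.04,"wy": -0.0024,"wz": -0.0874},
    {"hand": 0.0854,"tx": 0.015,"ty": -0.031,"tz": 0.002,"wx": -0.04,"wy": -0.0024,"wz": -0.0874},
    {"hand": 0.0854,"tx": 0.015,"ty": -0.031,"tz": 0.002,"wx": -0.04,"wy": -0.0024,"wz": -0.0874},
    {"hand": 0.0854,"tx": 0.015,"ty": -0.031,"tz": 0.002,"wx": -0.04,"wy": -0.0024,"wz": -0.0874},
    {"hand": 0.0854,"tx": 0.015,"ty": -0.031,"tz": 0.002,"wx": -0.04,"wy": -0.0024,"wz": -0.0874},
    {"hand": 0.0854,"tx": 0.015,"ty": -0.031,"tz": 0.002,"wx": -0.04,"wy": -0.0024,"wz": -0.0874},
    {"hand": 0.0854,"tx": 0.015,"ty": -0.031,"tz": 0.002,"wx": -0.04,"wy": -0.0024,"wz": -0.0874},
    {"hand": 0.0854,"tx": 0.015,"ty": -0.031,"tz": 0.002,"wx": -0.04,"wy": -0.0024,"wz": -0.0874}
  ]
}}

```text
t: 0.9
position: [361.2, 327.3, 222.0]
orientation: [0.04, 0.518, 0.841, -0.152]
wrist_force: [-0.1, -0.1, -0.2]
finger_gap: 85.8
gripper_force: 0.0
```

Request:
{"op": "servo_tool", "data": {
  "moves": [
    {"hand": 0.0854,"tx": 0.015,"ty": -0.031,"tz": 0.0,"wx": -0.04,"wy": -0.0024,"wz": -0.0874},
    {"hand": 0.0854,"tx": 0.015,"ty": -0.031,"tz": 0.0,"wx": -0.04,"wy": -0.0024,"wz": -0.0874},
    {"hand": 0.0854,"tx": 0.015,"ty": -0.031,"tz": 0.0,"wx": -0.04,"wy": -0.0024,"wz": -0.0874},
    {"hand": 0.0854,"tx": 0.015,"ty": -0.031,"tz": 0.0,"wx": -0.04,"wy": -0.0024,"wz": -0.0874},
    {"hand": 0.0854,"tx": 0.015,"ty": -0.031,"tz": 0.0,"wx": -0.04,"wy": -0.0024,"wz": -0.0874},
    {"hand": 0.0854,"tx": 0.015,"ty": -0.031,"tz": 0.0,"wx": -0.04,"wy": -0.0024,"wz": -0.0874},
    {"hand": 0.0854,"tx": 0.015,"ty": -0.031,"tz": 0.0,"wx": -0.04,"wy": -0.0024,"wz": -0.0874},
    {"hand": 0.0854,"tx": 0.015,"ty": -0.031,"tz": 0.0,"wx": -0.04,"wy": -0.0024,"wz": -0.0874}
  ]
}}

```text
t: 1.7
position: [481.3, 79.4, 221.8]
orientation: [0.074, 0.762, 0.579, -0.281]
wrist_force: [0.0, 0.0, 0.2]
finger_gap: 85.4
gripper_force: 0.0
```

```bash
python3 - <<'E'
from h import *
st()
az=29.2;u=np.array([np.cos(np.radians(az)),np.sin(np.radians(az)),0])
R=Rt(az,-45)
pre=np.array([606,-177,160]); plan(pre,R,8)
E
```

```text
t 1.7 p [481.3  79.4 221.8] az 70.9 th -33.8 yz -0.213 j [ 0.37  0.44  1.61 -0.29  1.61  0.71] F [0.  0.  0.2] gap 85.4 g 0.0
n 8 t/row m [ 0.01559 -0.03205 -0.00773] w/row [-0.04   -0.002  -0.0872] deg/row 5.5 mm/row 36.5
```

Tracking is accurate. Next I finish the approach.

Request:
{"op": "servo_tool", "data": {
  "moves": [
    {"hand": 0.0854,"tx": 0.0156,"ty": -0.032,"tz": -0.0077,"wx": -0.04,"wy": -0.002,"wz": -0.0872},
    {"hand": 0.0854,"tx": 0.0156,"ty": -0.032,"tz": -0.0077,"wx": -0.04,"wy": -0.002,"wz": -0.0872},
    {"hand": 0.0854,"tx": 0.0156,"ty": -0.032,"tz": -0.0077,"wx": -0.04,"wy": -0.002,"wz": -0.0872},
    {"hand": 0.0854,"tx": 0.0156,"ty": -0.032,"tz": -0.0077,"wx": -0.04,"wy": -0.002,"wz": -0.0872},
    {"hand": 0.0854,"tx": 0.0156,"ty": -0.032,"tz": -0.0077,"wx": -0.04,"wy": -0.002,"wz": -0.0872},
    {"hand": 0.0854,"tx": 0.0156,"ty": -0.032,"tz": -0.0077,"wx": -0.04,"wy": -0.002,"wz": -0.0872},
    {"hand": 0.0854,"tx": 0.0156,"ty": -0.032,"tz": -0.0077,"wx": -0.04,"wy": -0.002,"wz": -0.0872},
    {"hand": 0.0854,"tx": 0.0156,"ty": -0.032,"tz": -0.0077,"wx": -0.04,"wy": -0.002,"wz": -0.0872}
  ]
}}

```text
t: 2.5
position: [606.1, -176.5, 159.6]
orientation: [0.096, 0.894, 0.233, -0.37]
wrist_force: [1.7, 0.0, 0.2]
finger_gap: 85.7
gripper_force: 0.0
```

```bash
python3 - <<'E'
from h import *
st()
snap('wrist','w1')
R=Rt(29.2,-45)
plan([606,-177,109],R,3); plan([526,-222,17.5],R,6,np.array([606,-177,109]),R)
for dx,dy in((44,18),(44,-18),(-44,18),(-44,-18)):
  a=np.radians(29.2);print(proj('w1',[531+dx*np.cos(a)-dy*np.sin(a),-219+dx*np.sin(a)+dy*np.cos(a),58]))
E
```

```text
t 2.5 p [ 606.1 -176.5  159.6] az 29.2 th -45.0 yz -0.0 j [-0.06  0.81  1.2  -0.4   1.81  1.04] F [1.7 0.  0.2] gap 85.7 g 0.0
n 3 t/row m [-0.0003   0.00178 -0.01614] w/row [0.0016 0.0001 0.0026] deg/row 0.17 mm/row 16.2
n 6 t/row m [-0.01333 -0.0075  -0.01525] w/row [0. 0. 0.] deg/row 0.0 mm/row 21.6
[233.6 147.3]
[269.3 147.3]
[237.6 187.8]
[265.2 187.8]
```

View pics/w1.png

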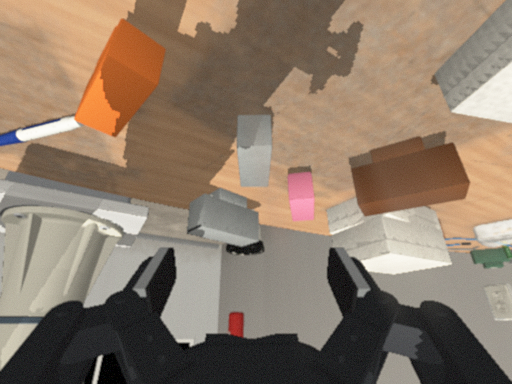

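The wrist view shows the near top edge at row ~150, the far edge at ~186 and columns 238–271. The predictions were 147, 188 and 234–269, so the estimate is good to about 3 mm and I'll go in for the grip.

Request:
{"op": "servo_tool", "data": {
  "moves": [
    {"hand": 0.0854,"tx": 0.0,"ty": 0.0,"tz": -0.025},
    {"hand": 0.0854,"tx": 0.0,"ty": 0.0,"tz": -0.025},
    {"hand": 0.0854,"tx": -0.0133,"ty": -0.008,"tz": -0.0152},
    {"hand": 0.0854,"tx": -0.0133,"ty": -0.008,"tz": -0.0152},
    {"hand": 0.0854,"tx": -0.0133,"ty": -0.008,"tz": -0.0152},
    {"hand": 0.0854,"tx": -0.0133,"ty": -0.008,"tz": -0.0152},
    {"hand": 0.0854,"tx": -0.0133,"ty": -0.008,"tz": -0.0152},
    {"hand": 0.0854,"tx": -0.0133,"ty": -0.008,"tz": -0.0152}
  ]
}}

```text
validation failed for argument at $.mo...
```

Request:
{"op": "servo_tool", "data": {
  "moves": [
    {"hand": 0.0},
    {"hand": 0.0},
    {"hand": 0.0},
    {"hand": 0.0},
    {"hand": 0.0},
    {"hand": 0.0},
    {"hand": 0.0}
  ]
}}

```text
validation failed for argument at $.mo...
```

```bash
python3 - <<'E'
from h import *
st()
snap('side','s2')
E
```

```text
t 2.55 p [ 606.9 -182.3  157.4] az 28.8 th -45.1 yz 0.004 j [-0.07  0.82  1.19 -0.41  1.81  1.05] F [-4.3 -2.   0.2] gap 85.4 g 0.0
```

Request:
{"op": "servo_tool", "data": {
  "moves": [
    {"hand": 0.0854,"tx": 0,"ty": 0,"tz": 0,"wx": 0,"wy": 0,"wz": 0},
    {"hand": 0.0854,"tx": 0,"ty": 0,"tz": -0.02,"wx": 0,"wy": 0,"wz": 0}
  ]
}}

```text
t: 2.8
position: [606.9, -174.7, 142.3]
orientation: [0.097, 0.894, 0.235, -0.368]
wrist_force: [0.6, 0.0, 0.7]
finger_gap: 85.5
gripper_force: 0.0
```

Request:
{"op": "servo_tool", "data": {
  "moves": [
    {"hand": 0.0854,"tx": 0,"ty": 0,"tz": -0.02,"wx": 0,"wy": 0,"wz": 0},
    {"hand": 0.0854,"tx": 0,"ty": 0,"tz": 0,"wx": 0,"wy": 0,"wz": 0},
    {"hand": 0.0854,"tx": 0,"ty": 0,"tz": 0,"wx": 0,"wy": 0,"wz": 0}
  ]
}}

```text
t: 3.1
position: [605.2, -174.5, 119.8]
orientation: [0.096, 0.893, 0.235, -0.371]
wrist_force: [0.6, 0.3, -0.7]
finger_gap: 84.9
gripper_force: 0.0
```

```bash
python3 - <<'E'
from h import *
st()
R=Rt(29.2,-45)
plan([526,-222,17.5],R,7)
E
```

```text
t 3.1 p [ 605.2 -174.5  119.8] az 29.5 th -45.0 yz -0.002 j [-0.06  0.85  1.22 -0.4   1.76  1.06] F [ 0.6  0.3 -0.7] gap 84.9 g 0.0
n 7 t/row m [-0.01131 -0.00678 -0.01462] w/row [-0.0002 -0.0002 -0.0006] deg/row 0.04 mm/row 19.7
```

Request:
{"op": "servo_tool", "data": {
  "moves": [
    {"hand": 0.0854,"tx": -0.0113,"ty": -0.0068,"tz": -0.0146,"wx": 0,"wy": 0,"wz": 0},
    {"hand": 0.0854,"tx": -0.0113,"ty": -0.0068,"tz": -0.0146,"wx": 0,"wy": 0,"wz": 0},
    {"hand": 0.0854,"tx": -0.0113,"ty": -0.0068,"tz": -0.0146,"wx": 0,"wy": 0,"wz": 0},
    {"hand": 0.0854,"tx": -0.0113,"ty": -0.0068,"tz": -0.0146,"wx": 0,"wy": 0,"wz": 0},
    {"hand": 0.0854,"tx": -0.0113,"ty": -0.0068,"tz": -0.0146,"wx": 0,"wy": 0,"wz": 0},
    {"hand": 0.0854,"tx": -0.0113,"ty": -0.0068,"tz": -0.0146,"wx": 0,"wy": 0,"wz": 0},
    {"hand": 0.0854,"tx": -0.0113,"ty": -0.0068,"tz": -0.0146,"wx": 0,"wy": 0,"wz": 0},
    {"hand": 0.0854,"tx": 0,"ty": 0,"tz": 0,"wx": 0,"wy": 0,"wz": 0}
  ]
}}

```text
t: 3.9
position: [524.8, -223.1, 17.7]
orientation: [0.096, 0.893, 0.235, -0.371]
wrist_force: [-1.1, -0.3, -0.1]
finger_gap: 85.5
gripper_force: 0.0
```

Request:
{"op": "servo_tool", "data": {
  "moves": [
    {"hand": 0.0854,"tx": 0,"ty": 0,"tz": 0,"wx": 0,"wy": 0,"wz": 0}
  ]
}}

```text
t: 4.0
position: [527.3, -222.8, 19.1]
orientation: [0.097, 0.894, 0.235, -0.369]
wrist_force: [0.5, 0.3, 0.7]
finger_gap: 85.3
gripper_force: 0.0
```

```bash
python3 - <<'E'
from h import *
st()
E
```

```text
t 4.0 p [ 527.3 -222.8   19.1] az 29.4 th -44.9 yz -0.0 j [-0.13  0.88  1.44 -0.44  1.51  1.11] F [0.5 0.3 0.7] gap 85.3 g 0.0
```

Request:
{"op": "servo_tool", "data": {
  "moves": [
    {"hand": 0,"tx": 0,"ty": 0,"tz": 0,"wx": 0,"wy": 0,"wz": 0},
    {"hand": 0,"tx": 0,"ty": 0,"tz": 0,"wx": 0,"wy": 0,"wz": 0},
    {"hand": 0,"tx": 0,"ty": 0,"tz": 0,"wx": 0,"wy": 0,"wz": 0},
    {"hand": 0,"tx": 0,"ty": 0,"tz": 0,"wx": 0,"wy": 0,"wz": 0},
    {"hand": 0,"tx": 0,"ty": 0,"tz": 0,"wx": 0,"wy": 0,"wz": 0},
    {"hand": 0,"tx": 0,"ty": 0,"tz": 0,"wx": 0,"wy": 0,"wz": 0},
    {"hand": 0,"tx": 0,"ty": 0,"tz": 0,"wx": 0,"wy": 0,"wz": 0},
    {"hand": 0,"tx": 0,"ty": 0,"tz": 0,"wx": 0,"wy": 0,"wz": 0}
  ]
}}

```text
t: 4.8
position: [527.3, -222.8, 18.7]
orientation: [0.097, 0.894, 0.235, -0.369]
wrist_force: [2.5, 3.2, 6.2]
finger_gap: 35.1
gripper_force: 60.2
```

```bash
python3 - <<'E'
from h import *
st()
p,R,s=cur()
# lift 110, then yaw/tilt to az -16, th +45 with grasp point held
up=p+[0,0,120]; g=up-22*R[:,2]
R2=Rt(-16,45)
# stage: end on spot; grasp point at (600,-170)
g2=np.array([600,-170,54+90]); print('rel',Ro.from_matrix(R2@R.T).as_rotvec())
plan(g2+22*R2[:,2],R2,16,up,R)
E
```

```text
t 4.8 p [ 527.3 -222.8   18.7] az 29.4 th -44.9 yz -0.0 j [-0.13  0.88  1.44 -0.44  1.51  1.11] F [2.5 3.2 6.2] gap 35.1 g 60.2
rel [ 0.1866371  -1.59186062 -0.61998062]
n 16 t/row m [ 0.00548  0.00303 -0.00064] w/row [ 0.0117 -0.0995 -0.0387] deg/row 6.15 mm/row 6.3
```

Request:
{"op": "servo_tool", "data": {
  "moves": [
    {"hand": 0,"tx": 0,"ty": 0,"tz": 0.01,"wx": 0,"wy": 0,"wz": 0},
    {"hand": 0,"tx": 0,"ty": 0,"tz": 0.015,"wx": 0,"wy": 0,"wz": 0},
    {"hand": 0,"tx": 0,"ty": 0,"tz": 0.02,"wx": 0,"wy": 0,"wz": 0},
    {"hand": 0,"tx": 0,"ty": 0,"tz": 0.025,"wx": 0,"wy": 0,"wz": 0},
    {"hand": 0,"tx": 0,"ty": 0,"tz": 0.025,"wx": 0,"wy": 0,"wz": 0},
    {"hand": 0,"tx": 0,"ty": 0,"tz": 0.015,"wx": 0,"wy": 0,"wz": 0},
    {"hand": 0,"tx": 0,"ty": 0,"tz": 0.01,"wx": 0,"wy": 0,"wz": 0}
  ]
}}

```text
t: 5.5
position: [527.2, -223.0, 140.4]
orientation: [0.097, 0.894, 0.234, -0.369]
wrist_force: [0.3, -0.1, -2.1]
finger_gap: 35.4
gripper_force: 59.9
```

Request:
{"op": "servo_tool", "data": {
  "moves": [
    {"hand": 0,"tx": 0.0055,"ty": 0.003,"tz": 0,"wx": 0.0117,"wy": -0.0995,"wz": -0.0387},
    {"hand": 0,"tx": 0.0055,"ty": 0.003,"tz": 0,"wx": 0.0117,"wy": -0.0995,"wz": -0.0387},
    {"hand": 0,"tx": 0.0055,"ty": 0.003,"tz": 0,"wx": 0.0117,"wy": -0.0995,"wz": -0.0387},
    {"hand": 0,"tx": 0.0055,"ty": 0.003,"tz": 0,"wx": 0.0117,"wy": -0.0995,"wz": -0.0387},
    {"hand": 0,"tx": 0.0055,"ty": 0.003,"tz": 0,"wx": 0.0117,"wy": -0.0995,"wz": -0.0387},
    {"hand": 0,"tx": 0.0055,"ty": 0.003,"tz": 0,"wx": 0.0117,"wy": -0.0995,"wz": -0.0387},
    {"hand": 0,"tx": 0.0055,"ty": 0.003,"tz": 0,"wx": 0.0117,"wy": -0.0995,"wz": -0.0387},
    {"hand": 0,"tx": 0.0055,"ty": 0.003,"tz": 0,"wx": 0.0117,"wy": -0.0995,"wz": -0.0387}
  ]
}}

```text
t: 6.3
position: [570.6, -198.9, 138.6]
orientation: [0.082, 0.995, 0.058, 0.007]
wrist_force: [-0.4, -0.1, -1.1]
finger_gap: 35.2
gripper_force: 59.9
```

```bash
python3 - <<'E'
from h import *
st()
R2=Rt(-16,45)
plan(np.array([600,-170,144])+22*R2[:,2],R2,8)
E
```

```text
t 6.3 p [ 570.6 -198.9  138.6] az 6.6 th 9.5 yz 0.164 j [-0.25  0.36  1.8  -0.19  0.93  1.32] F [-0.4 -0.1 -1.1] gap 35.2 g 59.9
n 8 t/row m [ 0.00555  0.00307 -0.00127] w/row [ 0.0116 -0.0991 -0.0386] deg/row 6.13 mm/row 6.5
```

Request:
{"op": "servo_tool", "data": {
  "moves": [
    {"hand": 0,"tx": 0.0055,"ty": 0.003,"tz": -0.001,"wx": 0.0116,"wy": -0.0991,"wz": -0.0386},
    {"hand": 0,"tx": 0.0055,"ty": 0.003,"tz": -0.001,"wx": 0.0116,"wy": -0.0991,"wz": -0.0386},
    {"hand": 0,"tx": 0.0055,"ty": 0.003,"tz": -0.001,"wx": 0.0116,"wy": -0.0991,"wz": -0.0386},
    {"hand": 0,"tx": 0.0055,"ty": 0.003,"tz": -0.001,"wx": 0.0116,"wy": -0.0991,"wz": -0.0386}
  ]
}}

```text
t: 6.7
position: [592.2, -186.9, 134.6]
orientation: [0.069, 0.977, -0.036, 0.197]
wrist_force: [0.6, 0.7, -1.9]
finger_gap: 35.0
gripper_force: 59.9
```

```bash
python3 - <<'E'
from h import *
st()
R2=Rt(-16,45)
plan(np.array([600,-170,144])+22*R2[:,2],R2,4)
E
```

```text
t 6.7 p [ 592.2 -186.9  134.6] az -5.7 th 24.1 yz 0.121 j [-0.29  0.25  2.05 -0.09  0.42  1.43] F [ 0.6  0.7 -1.9] gap 35.0 g 59.9
n 4 t/row m [ 0.00568  0.00316 -0.00154] w/row [ 0.0116 -0.0992 -0.0387] deg/row 6.14 mm/row 6.7
```

```bash
python3 - <<'E'
from h import *
R2=Rt(74,45)
plan(np.array([600,-185,150])+22*R2[:,2],R2,16)
print(onz('top0',385,165,60),onz('top0',261,184,50))
E
```

```text
n 16 t/row m [ 7.50e-04  1.06e-03 -1.00e-05] w/row [ 0.0213 -0.0168  0.0871] deg/row 5.23 mm/row 1.3
[ 590.6 -416.6   60. ] [561.2 -69.2  50. ]
```

Request:
{"op": "servo_tool", "data": {
  "moves": [
    {"hand": 0,"tx": 0.0008,"ty": 0.001,"tz": 0,"wx": 0.0213,"wy": -0.0168,"wz": 0.0871},
    {"hand": 0,"tx": 0.0008,"ty": 0.001,"tz": 0,"wx": 0.0213,"wy": -0.0168,"wz": 0.0871},
    {"hand": 0,"tx": 0.0008,"ty": 0.001,"tz": 0,"wx": 0.0213,"wy": -0.0168,"wz": 0.0871},
    {"hand": 0,"tx": 0.0008,"ty": 0.001,"tz": 0,"wx": 0.0213,"wy": -0.0168,"wz": 0.0871},
    {"hand": 0,"tx": 0.0008,"ty": 0.001,"tz": 0,"wx": 0.0213,"wy": -0.0168,"wz": 0.0871},
    {"hand": 0,"tx": 0.0008,"ty": 0.001,"tz": 0,"wx": 0.0213,"wy": -0.0168,"wz": 0.0871},
    {"hand": 0,"tx": 0.0008,"ty": 0.001,"tz": 0,"wx": 0.0213,"wy": -0.0168,"wz": 0.0871},
    {"hand": 0,"tx": 0.0008,"ty": 0.001,"tz": 0,"wx": 0.0213,"wy": -0.0168,"wz": 0.0871}
  ]
}}

```text
t: 7.5
position: [596.5, -178.7, 133.0]
orientation: [-0.073, 0.929, 0.253, 0.259]
wrist_force: [-0.7, 0.5, -1.6]
finger_gap: 35.3
gripper_force: 60.0
```

```bash
python3 - <<'E'
from h import *
st()
R2=Rt(74,45)
plan(np.array([600,-185,150])+22*R2[:,2],R2,8)
E
```

```text
t 7.5 p [ 596.5 -178.7  133. ] az 30.6 th 31.3 yz -0.004 j [-0.57  0.35  1.98  0.78  0.72 -0.11] F [-0.7  0.5 -1.6] gap 35.3 g 60.0
n 8 t/row m [0.00097 0.00109 0.00018] w/row [ 0.0239 -0.0192  0.0942] deg/row 5.68 mm/row 1.5
```

Request:
{"op": "servo_tool", "data": {
  "moves": [
    {"hand": 0,"tx": 0.001,"ty": 0.001,"tz": 0,"wx": 0.0239,"wy": -0.0192,"wz": 0.0942},
    {"hand": 0,"tx": 0.001,"ty": 0.001,"tz": 0,"wx": 0.0239,"wy": -0.0192,"wz": 0.0942},
    {"hand": 0,"tx": 0.001,"ty": 0.001,"tz": 0,"wx": 0.0239,"wy": -0.0192,"wz": 0.0942},
    {"hand": 0,"tx": 0.001,"ty": 0.001,"tz": 0,"wx": 0.0239,"wy": -0.0192,"wz": 0.0942},
    {"hand": 0,"tx": 0.001,"ty": 0.001,"tz": 0,"wx": 0.0239,"wy": -0.0192,"wz": 0.0942},
    {"hand": 0,"tx": 0.001,"ty": 0.001,"tz": 0,"wx": 0.0239,"wy": -0.0192,"wz": 0.0942},
    {"hand": 0,"tx": 0.001,"ty": 0.001,"tz": 0,"wx": 0.0239,"wy": -0.0192,"wz": 0.0942},
    {"hand": 0,"tx": 0.001,"ty": 0.001,"tz": 0,"wx": 0.0239,"wy": -0.0192,"wz": 0.0942}
  ]
}}

```text
t: 8.3
position: [604.5, -171.2, 132.8]
orientation: [-0.23, 0.738, 0.556, 0.305]
wrist_force: [-0.1, 0.5, -1.3]
finger_gap: 35.0
gripper_force: 60.0
```

Request:
{"op": "servo_tool", "data": {
  "moves": [
    {"hand": 0,"tx": 0,"ty": 0,"tz": -0.01,"wx": 0,"wy": 0,"wz": 0},
    {"hand": 0,"tx": 0,"ty": 0,"tz": -0.01,"wx": 0,"wy": 0,"wz": 0},
    {"hand": 0,"tx": 0,"ty": 0,"tz": 0,"wx": 0,"wy": 0,"wz": 0},
    {"hand": 0,"tx": 0,"ty": 0,"tz": 0,"wx": 0,"wy": 0,"wz": 0}
  ]
}}

```text
t: 8.7
position: [604.5, -170.5, 112.8]
orientation: [-0.23, 0.74, 0.554, 0.305]
wrist_force: [-0.5, 0.6, -0.6]
finger_gap: 34.8
gripper_force: 60.1
```

```bash
python3 - <<'E'
from h import *
st()
R2=Rt(74,45)
plan(np.array([600,-185,150])+22*R2[:,2],R2,1)
snap('side','s3');snap('wrist','w3')
a=cv2.imread('pics/s3.png')[90:240,190:340];b=cv2.imread('pics/w3.png')
o=np.zeros((400,800,3),np.uint8);o[:,:400]=cv2.resize(a,(400,400),interpolation=cv2.INTER_CUBIC);o[:300,400:]=cv2.resize(b,(400,300));cv2.imwrite('pics/c3.png',o)
E
```

```text
t 8.7 p [ 604.5 -170.5  112.8] az 73.7 th 44.9 yz -0.001 j [-0.67  0.66  1.64  0.75  1.3  -0.76] F [-0.5  0.6 -0.6] gap 34.8 g 60.1
n 1 t/row m [-0.00017  0.00049  0.02165] w/row [ 0.0009 -0.0018  0.0052] deg/row 0.32 mm/row 21.7
```

View pics/c3.png

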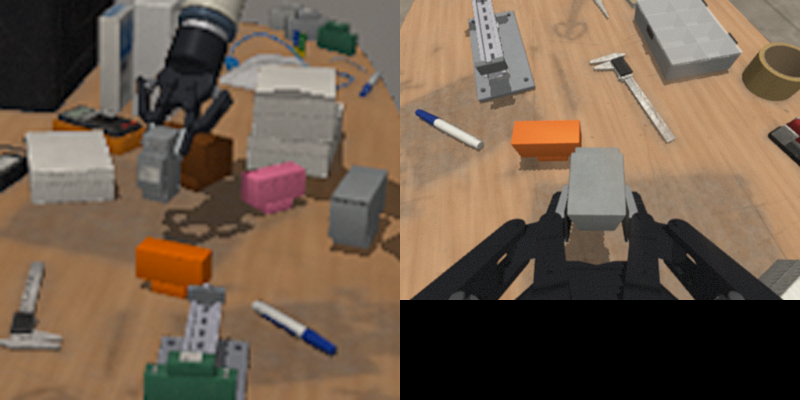

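The module is held firmly on its side faces and stands vertically, stepped top facing +y. I'll lower it to the desk.

Request:
{"op": "servo_tool", "data": {
  "moves": [
    {"hand": 0,"tx": 0,"ty": 0,"tz": -0.015,"wx": 0,"wy": 0,"wz": 0},
    {"hand": 0,"tx": 0,"ty": 0,"tz": -0.02,"wx": 0,"wy": 0,"wz": 0},
    {"hand": 0,"tx": 0,"ty": 0,"tz": -0.015,"wx": 0,"wy": 0,"wz": 0},
    {"hand": 0,"tx": 0,"ty": 0,"tz": -0.01,"wx": 0,"wy": 0,"wz": 0},
    {"hand": 0,"tx": 0,"ty": 0,"tz": -0.005,"wx": 0,"wy": 0,"wz": 0},
    {"hand": 0,"tx": 0,"ty": 0,"tz": 0,"wx": 0,"wy": 0,"wz": 0},
    {"hand": 0,"tx": 0,"ty": 0,"tz": 0,"wx": 0,"wy": 0,"wz": 0}
  ]
}}

```text
t: 9.5
position: [605.4, -171.2, 48.3]
orientation: [-0.229, 0.739, 0.555, 0.306]
wrist_force: [0.2, 0.5, -1.7]
finger_gap: 35.0
gripper_force: 60.1
```

Request:
{"op": "servo_tool", "data": {
  "moves": [
    {"hand": 0,"tx": 0,"ty": 0,"tz": -0.002,"wx": 0,"wy": 0,"wz": 0},
    {"hand": 0,"tx": 0,"ty": 0,"tz": -0.002,"wx": 0,"wy": 0,"wz": 0}
  ]
}}

```text
t: 9.7
position: [605.5, -171.4, 44.6]
orientation: [-0.229, 0.739, 0.555, 0.306]
wrist_force: [-0.4, -0.8, -1.9]
finger_gap: 35.2
gripper_force: 60.1
```

Request:
{"op": "servo_tool", "data": {
  "moves": [
    {"hand": 0,"tx": 0,"ty": 0,"tz": -0.002,"wx": 0,"wy": 0,"wz": 0},
    {"hand": 0,"tx": 0,"ty": 0,"tz": 0,"wx": 0,"wy": 0,"wz": 0}
  ]
}}

```text
t: 9.9
position: [605.1, -171.1, 42.0]
orientation: [-0.229, 0.739, 0.555, 0.306]
wrist_force: [-1.0, -0.4, -1.9]
finger_gap: 35.3
gripper_force: 60.1
```

Request:
{"op": "servo_tool", "data": {
  "moves": [
    {"hand": 0,"tx": 0,"ty": 0,"tz": -0.0015,"wx": 0,"wy": 0,"wz": 0},
    {"hand": 0,"tx": 0,"ty": 0,"tz": 0,"wx": 0,"wy": 0,"wz": 0}
  ]
}}

```text
t: 10.1
position: [605.1, -171.1, 40.4]
orientation: [-0.229, 0.739, 0.555, 0.306]
wrist_force: [-0.6, 0.1, -1.1]
finger_gap: 35.2
gripper_force: 60.1
```

Request:
{"op": "servo_tool", "data": {
  "moves": [
    {"hand": 0,"tx": 0,"ty": 0,"tz": -0.0015,"wx": 0,"wy": 0,"wz": 0},
    {"hand": 0,"tx": 0,"ty": 0,"tz": 0,"wx": 0,"wy": 0,"wz": 0}
  ]
}}

```text
t: 10.3
position: [605.1, -171.1, 38.9]
orientation: [-0.229, 0.739, 0.555, 0.306]
wrist_force: [0.4, -0.3, -1.8]
finger_gap: 35.3
gripper_force: 60.1
```

Request:
{"op": "servo_tool", "data": {
  "moves": [
    {"hand": 0,"tx": 0,"ty": 0,"tz": -0.001,"wx": 0,"wy": 0,"wz": 0},
    {"hand": 0,"tx": 0,"ty": 0,"tz": 0,"wx": 0,"wy": 0,"wz": 0}
  ]
}}

```text
t: 10.5
position: [605.1, -171.0, 37.9]
orientation: [-0.229, 0.739, 0.555, 0.306]
wrist_force: [-0.9, 0.3, -1.7]
finger_gap: 35.3
gripper_force: 60.1
```

Request:
{"op": "servo_tool", "data": {
  "moves": [
    {"hand": 0,"tx": 0,"ty": 0,"tz": -0.001,"wx": 0,"wy": 0,"wz": 0},
    {"hand": 0,"tx": 0,"ty": 0,"tz": 0,"wx": 0,"wy": 0,"wz": 0}
  ]
}}

```text
t: 10.7
position: [605.2, -171.2, 37.6]
orientation: [-0.229, 0.739, 0.555, 0.306]
wrist_force: [-0.8, -2.3, 2.0]
finger_gap: 35.0
gripper_force: 60.5
```

Request:
{"op": "servo_tool", "data": {
  "moves": [
    {"hand": 0,"tx": 0,"ty": 0,"tz": -0.001,"wx": 0,"wy": 0,"wz": 0},
    {"hand": 0,"tx": 0,"ty": 0,"tz": 0,"wx": 0,"wy": 0,"wz": 0}
  ]
}}

```text
t: 10.9
position: [605.3, -171.2, 37.5]
orientation: [-0.229, 0.739, 0.555, 0.306]
wrist_force: [-4.7, -2.9, 10.2]
finger_gap: 34.9
gripper_force: 61.6
```

Request:
{"op": "servo_tool", "data": {
  "moves": [
    {"hand": 0,"tx": 0,"ty": 0,"tz": -0.001,"wx": 0,"wy": 0,"wz": 0},
    {"hand": 0,"tx": 0,"ty": 0,"tz": 0,"wx": 0,"wy": 0,"wz": 0}
  ]
}}

```text
t: 11.1
position: [605.3, -171.2, 37.5]
orientation: [-0.23, 0.739, 0.555, 0.307]
wrist_force: [-5.8, -3.8, 16.6]
finger_gap: 34.7
gripper_force: 62.4
```

Request:
{"op": "servo_tool", "data": {
  "moves": [
    {"hand": 0,"tx": 0,"ty": 0,"tz": 0.002,"wx": 0,"wy": 0,"wz": 0},
    {"hand": 0,"tx": 0,"ty": 0,"tz": 0,"wx": 0,"wy": 0,"wz": 0},
    {"hand": 0.0854,"tx": 0,"ty": 0,"tz": 0,"wx": 0,"wy": 0,"wz": 0},
    {"hand": 0.0854,"tx": 0,"ty": 0,"tz": 0,"wx": 0,"wy": 0,"wz": 0},
    {"hand": 0.0854,"tx": 0,"ty": 0,"tz": 0,"wx": 0,"wy": 0,"wz": 0},
    {"hand": 0.0854,"tx": 0,"ty": 0,"tz": 0,"wx": 0,"wy": 0,"wz": 0},
    {"hand": 0.0854,"tx": 0,"ty": 0,"tz": 0,"wx": 0,"wy": 0,"wz": 0},
    {"hand": 0.0854,"tx": 0,"ty": 0,"tz": 0,"wx": 0,"wy": 0,"wz": 0}
  ]
}}

```text
t: 11.9
position: [605.1, -171.0, 37.0]
orientation: [-0.229, 0.739, 0.555, 0.306]
wrist_force: [-0.1, 0.9, 0.5]
finger_gap: 85.3
gripper_force: 0.0
```

```bash
python3 - <<'E'
from h import *
st(); p,R,s=cur()
snap('top','t4');snap('wrist','w4')
# module on end: u=az 73.7
u=np.array([np.cos(np.radians(73.7)),np.sin(np.radians(73.7)),0])
g=p-22*R[:,2]; base=g-25*u; print('g',g,'base mid',base)
for f in('t4','w4'):
  print([list(proj(f,[*(base+a*u+b*np.array([-u[1],u[0],0]))[:2],88])) for a,b in((0,18),(0,-18),(42,-18),(42,18))])
R2=Rt(73.7,-45); g2=base+30*u; g2[2]=49; tcp=g2+22*R2[:,2]; pre=tcp-120*R2[:,2]; print('tcp2',tcp,'pre2',pre)
ret=p-130*R[:,2]; print('ret',ret); plan(ret,R,6); plan(pre+[0,0,80],R2,14,ret,R)
o=np.hstack([cv2.resize(cv2.imread('pics/t4.png')[140:240,270:370],(400,400),interpolation=cv2.INTER_CUBIC),cv2.resize(cv2.imread('pics/w4.png'),(400,300))[:,:] .copy() if 0 else cv2.copyMakeBorder(cv2.resize(cv2.imread('pics/w4.png'),(400,300)),0,100,0,0,0)]);cv2.imwrite('pics/c4.png',o)
E
```

```text
t 11.9 p [ 605.1 -171.    37. ] az 73.8 th 44.9 yz -0.0 j [-0.67  0.76  1.65  0.77  1.21 -0.85] F [-0.1  0.9  0.5] gap 85.3 g 0.0
g [ 600.75831653 -185.9582675    52.55744261] base mid [ 593.7416488  -209.9533998    52.55744261]
[[np.float64(311.0), np.float64(172.1)], [np.float64(313.5), np.float64(159.6)], [np.float64(298.3), np.float64(156.3)], [np.float64(295.7), np.float64(168.8)]]
[[np.float64(211.4), np.float64(279.3)], [np.float64(289.6), np.float64(279.4)], [np.float64(284.7), np.float64(197.1)], [np.float64(216.7), np.float64(197.0)]]
tcp2 [ 597.79550074 -196.09030731   33.44365081] pre2 [ 621.61086072 -114.64812764  118.29646456]
ret [ 579.44994666 -259.18433789  129.02897973]
n 6 t/row m [-0.00428 -0.01468  0.01533] w/row [ 0.  0. -0.] deg/row 0.0 mm/row 21.7
n 14 t/row m [0.00301 0.01032 0.00495] w/row [-1.076e-01  3.140e-02 -1.000e-04] deg/row 6.42 mm/row 11.8
```

View pics/c4.png

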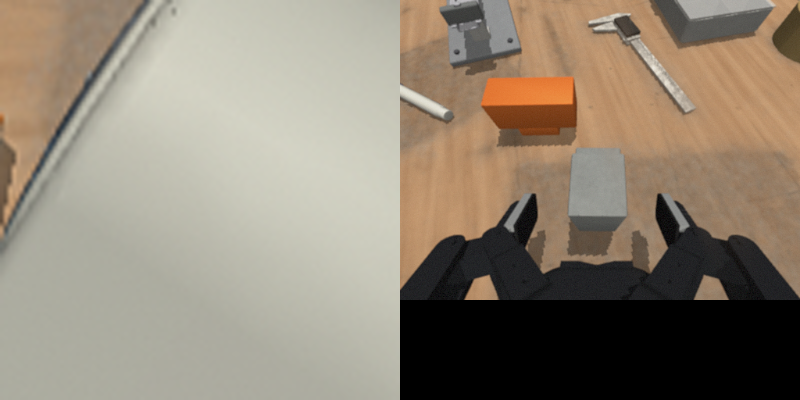

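The wrist view shows the module standing by itself, top face at columns ~218–288 and rows ~192–276. That is within 3 mm of the prediction. I'll back off, swing over it and regrip from the other side.

Request:
{"op": "servo_tool", "data": {
  "moves": [
    {"hand": 0.0854,"tx": -0.0043,"ty": -0.0147,"tz": 0.0153,"wx": 0,"wy": 0,"wz": 0},
    {"hand": 0.0854,"tx": -0.0043,"ty": -0.0147,"tz": 0.0153,"wx": 0,"wy": 0,"wz": 0},
    {"hand": 0.0854,"tx": -0.0043,"ty": -0.0147,"tz": 0.0153,"wx": 0,"wy": 0,"wz": 0},
    {"hand": 0.0854,"tx": -0.0043,"ty": -0.0147,"tz": 0.0153,"wx": 0,"wy": 0,"wz": 0},
    {"hand": 0.0854,"tx": -0.0043,"ty": -0.0147,"tz": 0.0153,"wx": 0,"wy": 0,"wz": 0},
    {"hand": 0.0854,"tx": -0.0043,"ty": -0.0147,"tz": 0.0153,"wx": 0,"wy": 0,"wz": 0},
    {"hand": 0.0854,"tx": 0,"ty": 0,"tz": 0.03,"wx": 0,"wy": 0,"wz": 0},
    {"hand": 0.0854,"tx": 0,"ty": 0,"tz": 0.03,"wx": 0,"wy": 0,"wz": 0}
  ]
}}

```text
t: 12.8
position: [578.9, -259.7, 189.4]
orientation: [-0.23, 0.739, 0.554, 0.306]
wrist_force: [0.8, -0.0, 0.5]
finger_gap: 85.4
gripper_force: 0.0
```

Request:
{"op": "servo_tool", "data": {
  "moves": [
    {"hand": 0.0854,"tx": 0.003,"ty": 0.0103,"tz": 0.001,"wx": -0.1076,"wy": 0.0314,"wz": 0},
    {"hand": 0.0854,"tx": 0.003,"ty": 0.0103,"tz": 0.001,"wx": -0.1076,"wy": 0.0314,"wz": 0},
    {"hand": 0.0854,"tx": 0.003,"ty": 0.0103,"tz": 0.001,"wx": -0.1076,"wy": 0.0314,"wz": 0},
    {"hand": 0.0854,"tx": 0.003,"ty": 0.0103,"tz": 0.001,"wx": -0.1076,"wy": 0.0314,"wz": 0},
    {"hand": 0.0854,"tx": 0.003,"ty": 0.0103,"tz": 0.001,"wx": -0.1076,"wy": 0.0314,"wz": 0},
    {"hand": 0.0854,"tx": 0.003,"ty": 0.0103,"tz": 0.001,"wx": -0.1076,"wy": 0.0314,"wz": 0},
    {"hand": 0.0854,"tx": 0.003,"ty": 0.0103,"tz": 0.001,"wx": -0.1076,"wy": 0.0314,"wz": 0}
  ]
}}

```text
t: 13.5
position: [600.8, -187.0, 197.0]
orientation: [0.002, 0.8, 0.6, -0.001]
wrist_force: [-0.4, 0.7, -0.4]
finger_gap: 85.4
gripper_force: 0.0
```

Request:
{"op": "servo_tool", "data": {
  "moves": [
    {"hand": 0.0854,"tx": 0.003,"ty": 0.0103,"tz": 0.001,"wx": -0.1076,"wy": 0.0314,"wz": 0},
    {"hand": 0.0854,"tx": 0.003,"ty": 0.0103,"tz": 0.001,"wx": -0.1076,"wy": 0.0314,"wz": 0},
    {"hand": 0.0854,"tx": 0.003,"ty": 0.0103,"tz": 0.001,"wx": -0.1076,"wy": 0.0314,"wz": 0},
    {"hand": 0.0854,"tx": 0.003,"ty": 0.0103,"tz": 0.001,"wx": -0.1076,"wy": 0.0314,"wz": 0},
    {"hand": 0.0854,"tx": 0.003,"ty": 0.0103,"tz": 0.001,"wx": -0.1076,"wy": 0.0314,"wz": 0},
    {"hand": 0.0854,"tx": 0.003,"ty": 0.0103,"tz": 0.001,"wx": -0.1076,"wy": 0.0314,"wz": 0},
    {"hand": 0.0854,"tx": 0.003,"ty": 0.0103,"tz": 0.001,"wx": -0.1076,"wy": 0.0314,"wz": 0},
    {"hand": 0.0854,"tx": 0,"ty": 0,"tz": 0,"wx": 0,"wy": 0,"wz": 0}
  ]
}}

```text
t: 14.3
position: [621.2, -111.9, 200.1]
orientation: [0.229, 0.737, 0.556, -0.308]
wrist_force: [-0.3, 0.3, -0.5]
finger_gap: 85.3
gripper_force: 0.0
```

```bash
python3 - <<'E'
from h import *
st(); R=Rt(73.7,-45)
u=np.array([np.cos(np.radians(73.7)),np.sin(np.radians(73.7)),0])
tcp=np.array([597.8,-196.1,33.4])+2*u; pre=tcp-120*R[:,2]
plan(pre,R,4); plan(tcp,R,6,pre,R)
E
```

```text
t 14.3 p [ 621.2 -111.9  200.1] az 74.0 th -45.2 yz -0.005 j [ 0.19  0.59  1.53 -0.68  1.48  0.7 ] F [-0.3  0.3 -0.5] gap 85.3 g 0.0
n 4 t/row m [ 0.00024 -0.0002  -0.02046] w/row [ 0.0005 -0.0014 -0.0011] deg/row 0.11 mm/row 20.5
n 6 t/row m [-0.00397 -0.01357 -0.01414] w/row [0. 0. 0.] deg/row 0.0 mm/row 20.0
```

Request:
{"op": "servo_tool", "data": {
  "moves": [
    {"hand": 0.0854,"tx": 0,"ty": 0,"tz": -0.0205,"wx": 0.0005,"wy": -0.0014,"wz": -0.001},
    {"hand": 0.0854,"tx": 0,"ty": 0,"tz": -0.0205,"wx": 0.0005,"wy": -0.0014,"wz": -0.001},
    {"hand": 0.0854,"tx": 0,"ty": 0,"tz": -0.0205,"wx": 0.0005,"wy": -0.0014,"wz": -0.001},
    {"hand": 0.0854,"tx": 0,"ty": 0,"tz": -0.0205,"wx": 0.0005,"wy": -0.0014,"wz": -0.001},
    {"hand": 0.0854,"tx": -0.004,"ty": -0.0136,"tz": -0.0141,"wx": 0,"wy": 0,"wz": 0},
    {"hand": 0.0854,"tx": -0.004,"ty": -0.0136,"tz": -0.0141,"wx": 0,"wy": 0,"wz": 0}
  ]
}}

```text
t: 14.9
position: [612.7, -143.1, 90.6]
orientation: [0.229, 0.741, 0.553, -0.304]
wrist_force: [-0.2, 0.2, -0.1]
finger_gap: 85.5
gripper_force: 0.0
```

Request:
{"op": "servo_tool", "data": {
  "moves": [
    {"hand": 0.0854,"tx": -0.004,"ty": -0.0136,"tz": -0.0141,"wx": 0,"wy": 0,"wz": 0},
    {"hand": 0.0854,"tx": -0.004,"ty": -0.0136,"tz": -0.0141,"wx": 0,"wy": 0,"wz": 0},
    {"hand": 0.0854,"tx": -0.004,"ty": -0.0136,"tz": -0.0141,"wx": 0,"wy": 0,"wz": 0},
    {"hand": 0.0854,"tx": -0.004,"ty": -0.0136,"tz": -0.0141,"wx": 0,"wy": 0,"wz": 0},
    {"hand": 0.0854,"tx": 0,"ty": 0,"tz": 0,"wx": 0,"wy": 0,"wz": 0},
    {"hand": 0.0854,"tx": 0,"ty": 0,"tz": 0,"wx": 0,"wy": 0,"wz": 0}
  ]
}}

```text
t: 15.5
position: [597.0, -197.1, 35.9]
orientation: [0.229, 0.741, 0.552, -0.304]
wrist_force: [0.3, 0.4, 0.3]
finger_gap: 85.3
gripper_force: 0.0
```

Request:
{"op": "servo_tool", "data": {
  "moves": [
    {"hand": 0,"tx": 0,"ty": 0,"tz": 0,"wx": 0,"wy": 0,"wz": 0},
    {"hand": 0,"tx": 0,"ty": 0,"tz": 0,"wx": 0,"wy": 0,"wz": 0},
    {"hand": 0,"tx": 0,"ty": 0,"tz": 0,"wx": 0,"wy": 0,"wz": 0},
    {"hand": 0,"tx": 0,"ty": 0,"tz": 0,"wx": 0,"wy": 0,"wz": 0},
    {"hand": 0,"tx": 0,"ty": 0,"tz": 0,"wx": 0,"wy": 0,"wz": 0},
    {"hand": 0,"tx": 0,"ty": 0,"tz": 0,"wx": 0,"wy": 0,"wz": 0},
    {"hand": 0,"tx": 0,"ty": 0,"tz": 0,"wx": 0,"wy": 0,"wz": 0},
    {"hand": 0,"tx": 0,"ty": 0,"tz": 0,"wx": 0,"wy": 0,"wz": 0}
  ]
}}

```text
t: 16.3
position: [598.1, -196.4, 36.9]
orientation: [0.23, 0.741, 0.553, -0.304]
wrist_force: [2.2, 3.8, 6.7]
finger_gap: 34.8
gripper_force: 60.8
```

```bash
python3 - <<'E'
from h import *
st(); p,R,s=cur()
# expected module pose at grip; express module base frame in tool frame
u=np.array([np.cos(np.radians(73.7)),np.sin(np.radians(73.7)),0])
base=np.array([593.7,-210,0])+2*u+[0,0,44]   # base-face centre, module z=u, x=up
Rm=np.column_stack([[0,0,1],np.cross(u,[0,0,1]),u])
Rel=R.T@Rm; pr=R.T@(base-p); np.savez('rel.npz',Rel=Rel,pr=pr); print(Rel.round(3),pr.round(1))
up=p+[0,0,110]; R2=Rt(74,45); plan(up,R2,14,up,R)
# final tool pose on stand
yaw=np.radians(3.1); xs=np.array([np.cos(yaw),np.sin(yaw),0]); ys=np.array([-xs[1],xs[0],0])
# module x-> +xs (tool over +x side)
Rf=np.column_stack([xs,ys,[0,0,1]]); mid=np.array([499,179,60])-10.5*ys
RT=Rf@Rel.T; tf=mid-RT@pr; print('final tcp',tf, 'tool z',RT[:,2].round(3),'y',RT[:,1].round(3)); np.savez('fin.npz',RT=RT,tf=tf)
E
```

```text
t 16.3 p [ 598.1 -196.4   36.9] az 73.5 th -44.8 yz 0.005 j [ 0.08  0.76  1.66 -0.79  1.19  0.85] F [2.2 3.8 6.7] gap 34.8 g 60.8
[[-0.704  0.006  0.71 ]
 [ 0.005  1.    -0.003]
 [-0.71   0.002 -0.704]] [-13.8  -0.3   3.6]
n 14 t/row m [0. 0. 0.] w/row [ 0.1075 -0.031   0.0008] deg/row 6.41 mm/row 0.0
final tcp [492.45667899 168.49622724  72.32417891] tool z [-0.709 -0.037 -0.704] y [-0.049  0.999 -0.003]
```

Request:
{"op": "servo_tool", "data": {
  "moves": [
    {"hand": 0,"tx": 0,"ty": 0,"tz": 0.01,"wx": 0,"wy": 0,"wz": 0},
    {"hand": 0,"tx": 0,"ty": 0,"tz": 0.02,"wx": 0,"wy": 0,"wz": 0},
    {"hand": 0,"tx": 0,"ty": 0,"tz": 0.025,"wx": 0,"wy": 0,"wz": 0},
    {"hand": 0,"tx": 0,"ty": 0,"tz": 0.03,"wx": 0,"wy": 0,"wz": 0},
    {"hand": 0,"tx": 0,"ty": 0,"tz": 0.03,"wx": 0,"wy": 0,"wz": 0},
    {"hand": 0,"tx": 0,"ty": 0,"tz": 0.025,"wx": 0,"wy": 0,"wz": 0},
    {"hand": 0,"tx": 0,"ty": 0,"tz": 0.01,"wx": 0,"wy": 0,"wz": 0}
  ]
}}

```text
t: 17.0
position: [598.2, -196.9, 190.1]
orientation: [0.231, 0.742, 0.552, -0.303]
wrist_force: [-0.3, -0.5, -1.4]
finger_gap: 34.7
gripper_force: 59.9
```

Request:
{"op": "servo_tool", "data": {
  "moves": [
    {"hand": 0,"tx": 0,"ty": 0,"tz": 0,"wx": 0.1075,"wy": -0.031,"wz": 0},
    {"hand": 0,"tx": 0,"ty": 0,"tz": 0,"wx": 0.1075,"wy": -0.031,"wz": 0},
    {"hand": 0,"tx": 0,"ty": 0,"tz": 0,"wx": 0.1075,"wy": -0.031,"wz": 0},
    {"hand": 0,"tx": 0,"ty": 0,"tz": 0,"wx": 0.1075,"wy": -0.031,"wz": 0},
    {"hand": 0,"tx": 0,"ty": 0,"tz": 0,"wx": 0.1075,"wy": -0.031,"wz": 0},
    {"hand": 0,"tx": 0,"ty": 0,"tz": 0,"wx": 0.1075,"wy": -0.031,"wz": 0},
    {"hand": 0,"tx": 0,"ty": 0,"tz": 0,"wx": 0.1075,"wy": -0.031,"wz": 0}
  ]
}}

```text
t: 17.7
position: [597.2, -196.7, 187.1]
orientation: [-0.002, 0.801, 0.598, 0.002]
wrist_force: [-0.9, 0.5, -2.2]
finger_gap: 35.0
gripper_force: 59.8
```

Request:
{"op": "servo_tool", "data": {
  "moves": [
    {"hand": 0,"tx": 0,"ty": 0,"tz": 0,"wx": 0.1075,"wy": -0.031,"wz": 0},
    {"hand": 0,"tx": 0,"ty": 0,"tz": 0,"wx": 0.1075,"wy": -0.031,"wz": 0},
    {"hand": 0,"tx": 0,"ty": 0,"tz": 0,"wx": 0.1075,"wy": -0.031,"wz": 0},
    {"hand": 0,"tx": 0,"ty": 0,"tz": 0,"wx": 0.1075,"wy": -0.031,"wz": 0},
    {"hand": 0,"tx": 0,"ty": 0,"tz": 0,"wx": 0.1075,"wy": -0.031,"wz": 0},
    {"hand": 0,"tx": 0,"ty": 0,"tz": 0,"wx": 0.1075,"wy": -0.031,"wz": 0},
    {"hand": 0,"tx": 0,"ty": 0,"tz": 0,"wx": 0.1075,"wy": -0.031,"wz": 0}
  ]
}}

```text
t: 18.4
position: [597.1, -197.2, 186.8]
orientation: [-0.232, 0.74, 0.552, 0.306]
wrist_force: [0.1, 0.9, -1.5]
finger_gap: 34.9
gripper_force: 59.9
```

```bash
python3 - <<'E'
from h import *
st(); f=np.load('fin.npz')
plan(f['tf']+[0,0,115],f['RT'],22)
E
```

```text
t 18.4 p [ 597.1 -197.2  186.8] az 73.7 th 45.2 yz -0.006 j [-0.71  0.58  1.58  0.71  1.42 -0.69] F [ 0.1  0.9 -1.5] gap 34.9 g 59.9
n 22 t/row m [-4.760e-03  1.662e-02  2.000e-05] w/row [ 0.0001 -0.0001  0.0866] deg/row 4.96 mm/row 17.3
```

Request:
{"op": "servo_tool", "data": {
  "moves": [
    {"hand": 0,"tx": -0.0048,"ty": 0.0166,"tz": 0,"wx": 0,"wy": 0,"wz": 0.0866},
    {"hand": 0,"tx": -0.0048,"ty": 0.0166,"tz": 0,"wx": 0,"wy": 0,"wz": 0.0866},
    {"hand": 0,"tx": -0.0048,"ty": 0.0166,"tz": 0,"wx": 0,"wy": 0,"wz": 0.0866},
    {"hand": 0,"tx": -0.0048,"ty": 0.0166,"tz": 0,"wx": 0,"wy": 0,"wz": 0.0866},
    {"hand": 0,"tx": -0.0048,"ty": 0.0166,"tz": 0,"wx": 0,"wy": 0,"wz": 0.0866},
    {"hand": 0,"tx": -0.0048,"ty": 0.0166,"tz": 0,"wx": 0,"wy": 0,"wz": 0.0866},
    {"hand": 0,"tx": -0.0048,"ty": 0.0166,"tz": 0,"wx": 0,"wy": 0,"wz": 0.0866}
  ]
}}

```text
t: 19.1
position: [563.1, -80.1, 186.1]
orientation: [-0.313, 0.54, 0.75, 0.22]
wrist_force: [0.0, 0.3, -2.0]
finger_gap: 34.9
gripper_force: 59.9
```

Request:
{"op": "servo_tool", "data": {
  "moves": [
    {"hand": 0,"tx": -0.0048,"ty": 0.0166,"tz": 0,"wx": 0,"wy": 0,"wz": 0.0866},
    {"hand": 0,"tx": -0.0048,"ty": 0.0166,"tz": 0,"wx": 0,"wy": 0,"wz": 0.0866},
    {"hand": 0,"tx": -0.0048,"ty": 0.0166,"tz": 0,"wx": 0,"wy": 0,"wz": 0.0866},
    {"hand": 0,"tx": -0.0048,"ty": 0.0166,"tz": 0,"wx": 0,"wy": 0,"wz": 0.0866},
    {"hand": 0,"tx": -0.0048,"ty": 0.0166,"tz": 0,"wx": 0,"wy": 0,"wz": 0.0866},
    {"hand": 0,"tx": -0.0048,"ty": 0.0166,"tz": 0,"wx": 0,"wy": 0,"wz": 0.0866},
    {"hand": 0,"tx": -0.0048,"ty": 0.0166,"tz": 0,"wx": 0,"wy": 0,"wz": 0.0866}
  ]
}}

```text
t: 19.8
position: [529.7, 36.1, 186.1]
orientation: [-0.364, 0.292, 0.877, 0.117]
wrist_force: [-0.4, 0.3, -0.9]
finger_gap: 35.3
gripper_force: 59.9
```

```bash
python3 - <<'E'
from h import *
st(); f=np.load('fin.npz')
plan(f['tf']+[0,0,115],f['RT'],8)
E
```

```text
t 19.8 p [529.7  36.1 186.1] az 143.3 th 45.0 yz -0.007 j [-0.16  0.66  1.43  0.33  1.77 -1.15] F [-0.4  0.3 -0.9] gap 35.3 g 59.9
n 8 t/row m [-0.00465  0.01655  0.00015] w/row [0.0007 0.0004 0.0861] deg/row 4.93 mm/row 17.2
```

Request:
{"op": "servo_tool", "data": {
  "moves": [
    {"hand": 0,"tx": -0.0047,"ty": 0.0166,"tz": 0,"wx": 0.0007,"wy": 0.0004,"wz": 0.0861},
    {"hand": 0,"tx": -0.0047,"ty": 0.0166,"tz": 0,"wx": 0.0007,"wy": 0.0004,"wz": 0.0861},
    {"hand": 0,"tx": -0.0047,"ty": 0.0166,"tz": 0,"wx": 0.0007,"wy": 0.0004,"wz": 0.0861},
    {"hand": 0,"tx": -0.0047,"ty": 0.0166,"tz": 0,"wx": 0.0007,"wy": 0.0004,"wz": 0.0861},
    {"hand": 0,"tx": -0.0047,"ty": 0.0166,"tz": 0,"wx": 0.0007,"wy": 0.0004,"wz": 0.0861},
    {"hand": 0,"tx": -0.0047,"ty": 0.0166,"tz": 0,"wx": 0.0007,"wy": 0.0004,"wz": 0.0861},
    {"hand": 0,"tx": -0.0047,"ty": 0.0166,"tz": 0,"wx": 0.0007,"wy": 0.0004,"wz": 0.0861},
    {"hand": 0,"tx": -0.0047,"ty": 0.0166,"tz": 0,"wx": 0.0007,"wy": 0.0004,"wz": 0.0861}
  ]
}}

```text
t: 20.6
position: [492.2, 168.9, 186.1]
orientation: [-0.384, -0.022, 0.923, -0.011]
wrist_force: [0.4, 0.0, -1.3]
finger_gap: 34.9
gripper_force: 59.9
```

Request:
{"op": "servo_tool", "data": {
  "moves": [
    {"hand": 0,"tx": 0,"ty": 0,"tz": -0.02,"wx": 0,"wy": 0,"wz": 0},
    {"hand": 0,"tx": 0,"ty": 0,"tz": -0.02,"wx": 0,"wy": 0,"wz": 0},
    {"hand": 0,"tx": 0,"ty": 0,"tz": -0.02,"wx": 0,"wy": 0,"wz": 0},
    {"hand": 0,"tx": 0,"ty": 0,"tz": -0.01,"wx": 0,"wy": 0,"wz": 0},
    {"hand": 0,"tx": 0,"ty": 0,"tz": -0.01,"wx": 0,"wy": 0,"wz": 0},
    {"hand": 0,"tx": 0,"ty": 0,"tz": 0,"wx": 0,"wy": 0,"wz": 0},
    {"hand": 0,"tx": 0,"ty": 0,"tz": 0,"wx": 0,"wy": 0,"wz": 0}
  ]
}}

```text
t: 21.3
position: [492.7, 168.2, 106.5]
orientation: [-0.384, -0.02, 0.923, -0.01]
wrist_force: [0.2, 0.0, -1.3]
finger_gap: 34.8
gripper_force: 60.0
```

```bash
cat > mod.py <<'E'
from h import *
def modpose():
    p,R,s=cur(); r=np.load('rel.npz'); return p+R@r['pr'],R@r['Rel']
E
python3 - <<'E'
from mod import *
st(); f=np.load('fin.npz'); plan(f['tf']+[0,0,30],f['RT'],1)
b,M=modpose(); print(b.round(1),M.round(3))
for n,k in(('side','s5'),('wrist','w5'),('top','t5')): snap(n,k)
for k in('s5','w5'):
  print(k,[list(map(float,proj(k,b+M@np.array(q)))) for q in((44,18,0),(-44,18,0),(44,18,42),(-44,18,42),(22,18,58),(-22,18,58))])
def st2(x,y,z):
  a=np.radians(3.1);return [499+x*np.cos(a)-y*np.sin(a),179+x*np.sin(a)+y*np.cos(a),z]
print('green side',[list(map(float,proj('s5',st2(x,116,z)))) for x,z in((44,60),(-44,60),(22,118),(-22,118))])
a=cv2.imread('pics/s5.png')[130:280,190:340]
o=np.zeros((450,800,3),np.uint8);o[:,:450]=cv2.resize(a,(450,450),interpolation=cv2.INTER_CUBIC)
o[:262,450:]=cv2.resize(cv2.imread('pics/w5.png'),(350,262),interpolation=cv2.INTER_AREA)
cv2.imwrite('pics/c5.png',o)
E
```

```text
t 21.3 p [492.7 168.2 106.5] az -177.4 th 45.2 yz -0.003 j [ 0.23  0.79  1.39  0.13  1.74 -1.41] F [ 0.2  0.  -1.3] gap 34.8 g 60.0
n 1 t/row m [-0.00029  0.00025 -0.00414] w/row [-0.0002  0.0001  0.0038] deg/row 0.22 mm/row 4.2
[499.9 168.2  94.1] [[ 0.999 -0.05  -0.   ]
 [ 0.05   0.999 -0.   ]
 [ 0.     0.     1.   ]]
s5 [[249.5, 210.9], [281.6, 212.9], [249.6, 197.3], [282.3, 199.3], [257.9, 192.5], [274.3, 193.5]]
w5 [[278.2, 309.9], [272.8, 190.8], [285.5, 305.4], [277.3, 161.9], [286.4, 255.5], [281.5, 178.7]]
green side [[245.0, 243.3], [279.4, 245.5], [253.9, 224.3], [271.5, 225.4]]
```

View pics/c5.png

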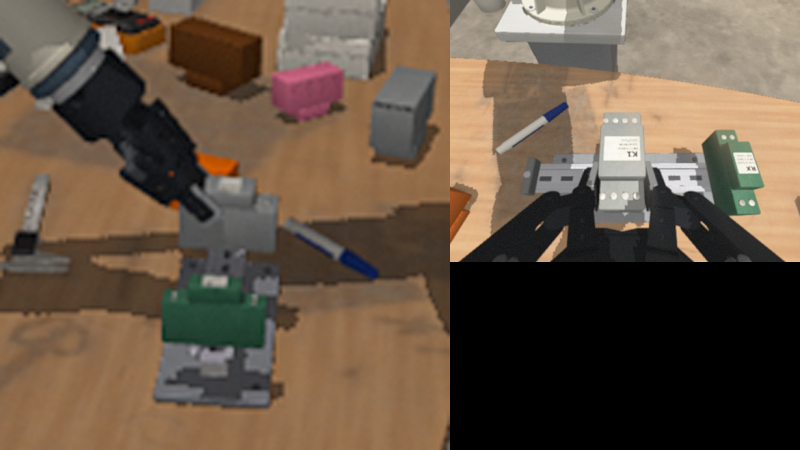

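The side view shows the module upright over the rail at columns 250–282, with the green one at 244–279. Both are close to prediction, so I'll check the centring and squareness in an enlarged crop.

```bash
python3 - <<'E'
from mod import *
o=np.zeros((600,800,3),np.uint8)
o[:340,:800]=cv2.resize(cv2.imread('pics/w5.png')[150:320,90:490],None,fx=2,fy=2,interpolation=cv2.INTER_CUBIC)
o[340:600,:600]=cv2.resize(cv2.imread('pics/s5.png')[186:251,220:370],None,fx=4,fy=4,interpolation=cv2.INTER_CUBIC)
cv2.imwrite('pics/c6.png',o)
E
```

```text
(no output)
```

View pics/c6.png

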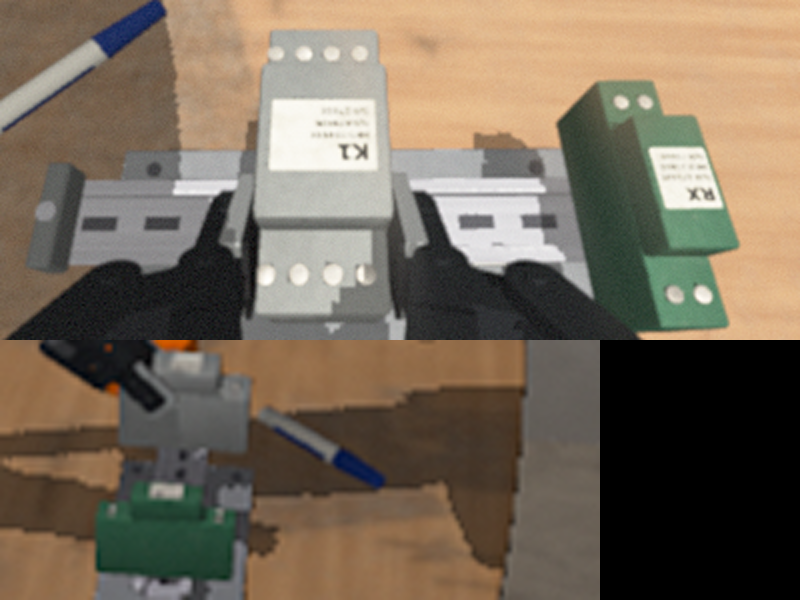

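```bash
python3 - <<'E'
from mod import *
from scipy.optimize import least_squares
w=lambda u,v:(u/2+90,v/2+150)
b,M=modpose()
mod=[((-44,-18,42),w(271,30)),((-44,18,42),w(378,31)),((-22,-18,58),w(263,66)),((-22,18,58),w(385,66)),((22,-18,58),w(255,220)),((22,18,58),w(392,222)),((44,-18,42),w(255,318)),((44,18,42),w(388,318))]
gr=[((-44,-11,42),w(598,82)),((-44,11,42),w(655,82)),((-22,-11,58),w(637,117)),((-22,11,58),w(695,115)),((22,-11,58),w(665,252)),((22,11,58),w(738,245)),((44,-11,42),w(660,328)),((44,11,42),w(728,325))]
d=np.load('pics/w5.npz')
def P(X,bias=(0,0)):
  p=d['mtx']@(d['R']@X+d['t']);return p[:2]/p[2]+bias
def pos(q,x,y,a,z):
  c,s=np.cos(a),np.sin(a);return np.array([x+q[0]*c-q[1]*s,y+q[0]*s+q[1]*c,z+q[2]])
def fit(pts,z,x0,bias=(0,0)):
  r=least_squares(lambda p:np.concatenate([P(pos(q,*p,z),bias)-m for q,m in pts]),x0)
  return r.x,np.abs(r.fun).max(),r.fun.reshape(-1,2).round(1).tolist()
print('measured b',b.round(1))
for bias in((0,0),(0,4)):
  m,e,_=fit(mod,b[2],[500,168,.05],bias);g,e2,f2=fit(gr,60,[494,284,.05],bias)
  print('mod',m.round(3),e.round(1),'green',g.round(3),e2.round(1))
  a=g[2]; s=g[:2]-105*np.array([-np.sin(a),np.cos(a)]);print('stand from green',s)
  # rail edges at z=60
  for uv in((85,181),(545,180),(80,266),(565,265)):
    u,v=w(*uv); c=-d['R'].T@d['t']; r=d['R'].T@np.linalg.inv(d['mtx'])@[u-bias[0],v-bias[1],1]; print('rail',(c+r*(60-c[2])/r[2]).round(1))
# bias-fit jointly: bias from module known pose
E
```

```text
measured b [500.2 168.5  94.6]
mod [5.02087e+02 1.69158e+02 3.60000e-02] 2.6 green [4.97615e+02 2.85122e+02 3.40000e-02] 2.3
stand from green [501.19547485 180.18260157]
rail [491.3  65.1  60. ]
rail [481.9 264.5  60. ]
rail [526.4  71.6  60. ]
rail [517.2 267.6  60. ]
mod [4.99883e+02 1.69060e+02 3.60000e-02] 2.3 green [4.94948e+02 2.85772e+02 3.50000e-02] 2.6
stand from green [498.67280654 180.83818806]
rail [487.7  64.2  60. ]
rail [478.3 265.   60. ]
rail [523.3  70.8  60. ]
rail [514.1 268.1  60. ]
```

Request:
{"op": "servo_tool", "data": {
  "moves": [
    {"hand": 0,"tx": 0.001,"ty": 0.0005,"tz": -0.01,"wx": 0,"wy": 0,"wz": 0},
    {"hand": 0,"tx": 0,"ty": 0,"tz": -0.01,"wx": 0,"wy": 0,"wz": 0},
    {"hand": 0,"tx": 0,"ty": 0,"tz": -0.006,"wx": 0,"wy": 0,"wz": 0},
    {"hand": 0,"tx": 0,"ty": 0,"tz": -0.003,"wx": 0,"wy": 0,"wz": 0},
    {"hand": 0,"tx": 0,"ty": 0,"tz": 0,"wx": 0,"wy": 0,"wz": 0},
    {"hand": 0,"tx": 0,"ty": 0,"tz": 0,"wx": 0,"wy": 0,"wz": 0}
  ]
}}

```text
t: 22.05
position: [493.5, 169.0, 77.3]
orientation: [-0.384, -0.02, 0.923, -0.01]
wrist_force: [-0.1, 0.7, -1.5]
finger_gap: 34.6
gripper_force: 60.0
```

Request:
{"op": "servo_tool", "data": {
  "moves": [
    {"hand": 0,"tx": 0,"ty": 0,"tz": -0.0015,"wx": 0,"wy": 0,"wz": 0},
    {"hand": 0,"tx": 0,"ty": 0,"tz": 0,"wx": 0,"wy": 0,"wz": 0}
  ]
}}

```text
t: 22.25
position: [493.6, 169.0, 75.8]
orientation: [-0.384, -0.02, 0.923, -0.01]
wrist_force: [-0.6, -0.5, -0.9]
finger_gap: 34.8
gripper_force: 60.0
```

Request:
{"op": "servo_tool", "data": {
  "moves": [
    {"hand": 0,"tx": 0,"ty": 0,"tz": -0.001,"wx": 0,"wy": 0,"wz": 0},
    {"hand": 0,"tx": 0,"ty": 0,"tz": 0,"wx": 0,"wy": 0,"wz": 0}
  ]
}}

```text
t: 22.45
position: [493.6, 169.0, 74.8]
orientation: [-0.384, -0.02, 0.923, -0.01]
wrist_force: [-0.1, 0.7, -0.8]
finger_gap: 34.6
gripper_force: 60.0
```

Request:
{"op": "servo_tool", "data": {
  "moves": [
    {"hand": 0,"tx": 0,"ty": 0,"tz": -0.001,"wx": 0,"wy": 0,"wz": 0},
    {"hand": 0,"tx": 0,"ty": 0,"tz": 0,"wx": 0,"wy": 0,"wz": 0}
  ]
}}

```text
t: 22.65
position: [493.6, 169.0, 73.7]
orientation: [-0.384, -0.02, 0.923, -0.01]
wrist_force: [-0.2, -0.1, -1.2]
finger_gap: 34.7
gripper_force: 60.1
```

Request:
{"op": "servo_tool", "data": {
  "moves": [
    {"hand": 0,"tx": 0,"ty": 0,"tz": -0.001,"wx": 0,"wy": 0,"wz": 0},
    {"hand": 0,"tx": 0,"ty": 0,"tz": 0,"wx": 0,"wy": 0,"wz": 0}
  ]
}}

```text
t: 22.85
position: [493.6, 169.0, 73.7]
orientation: [-0.385, -0.02, 0.923, -0.01]
wrist_force: [0.7, -0.1, 5.4]
finger_gap: 35.0
gripper_force: 60.6
```

Request:
{"op": "servo_tool", "data": {
  "moves": [
    {"hand": 0,"tx": 0,"ty": 0,"tz": -0.001,"wx": 0,"wy": 0,"wz": 0},
    {"hand": 0,"tx": 0,"ty": 0,"tz": 0,"wx": 0,"wy": 0,"wz": 0}
  ]
}}

```text
t: 23.05
position: [493.6, 169.0, 73.7]
orientation: [-0.385, -0.021, 0.923, -0.01]
wrist_force: [0.5, -0.5, 11.5]
finger_gap: 35.1
gripper_force: 61.2
```

Request:
{"op": "servo_tool", "data": {
  "moves": [
    {"hand": 0,"tx": 0,"ty": 0,"tz": -0.001,"wx": 0,"wy": 0,"wz": 0},
    {"hand": 0,"tx": 0,"ty": 0,"tz": 0,"wx": 0,"wy": 0,"wz": 0}
  ]
}}

```text
t: 23.25
position: [493.6, 169.0, 73.6]
orientation: [-0.385, -0.021, 0.923, -0.01]
wrist_force: [1.2, -1.0, 17.1]
finger_gap: 35.3
gripper_force: 61.7
```

Request:
{"op": "servo_tool", "data": {
  "moves": [
    {"hand": 0,"tx": 0,"ty": 0,"tz": 0.0022,"wx": 0,"wy": 0,"wz": 0},
    {"hand": 0,"tx": 0,"ty": 0,"tz": 0,"wx": 0,"wy": 0,"wz": 0}
  ]
}}

```text
t: 23.45
position: [493.9, 169.1, 73.7]
orientation: [-0.384, -0.02, 0.923, -0.01]
wrist_force: [2.7, -0.4, 5.7]
finger_gap: 34.7
gripper_force: 60.9
```

```bash
python3 - <<'E'
from mod import *
st();snap('wrist','w7');snap('side','s7')
o=np.zeros((600,800,3),np.uint8)
o[:300,:800]=cv2.resize(cv2.imread('pics/w7.png')[120:270,100:500],None,fx=2,fy=2,interpolation=cv2.INTER_CUBIC)
o[300:600,:480]=cv2.resize(cv2.imread('pics/s7.png')[190:240,230:310],None,fx=6,fy=6,interpolation=cv2.INTER_CUBIC)
cv2.imwrite('pics/c7.png',o)
E
```

```text
t 23.45 p [493.9 169.1  73.7] az -177.4 th 45.2 yz -0.003 j [ 0.23  0.83  1.39  0.13  1.7  -1.42] F [ 2.7 -0.4  5.7] gap 34.7 g 60.9
```

View pics/c7.png

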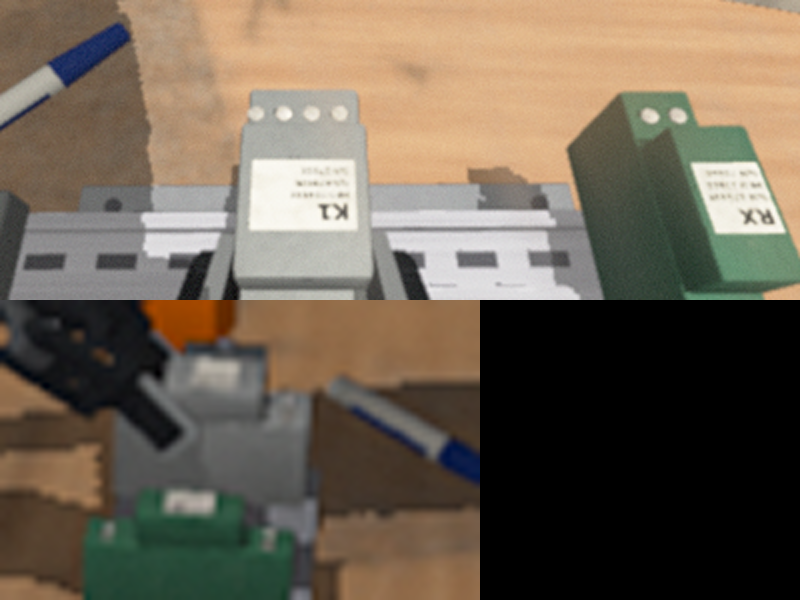

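The module is seated. In the wrist view its far edge (row 92) and step edge (125) line up with the green one's (93, 127), and its edges are parallel to the rail. Releasing now and backing off.

Request:
{"op": "servo_tool", "data": {
  "moves": [
    {"hand": 0.0854,"tx": 0,"ty": 0,"tz": 0,"wx": 0,"wy": 0,"wz": 0},
    {"hand": 0.0854,"tx": 0,"ty": 0,"tz": 0,"wx": 0,"wy": 0,"wz": 0},
    {"hand": 0.0854,"tx": 0,"ty": 0,"tz": 0,"wx": 0,"wy": 0,"wz": 0},
    {"hand": 0.0854,"tx": 0,"ty": 0,"tz": 0,"wx": 0,"wy": 0,"wz": 0},
    {"hand": 0.0854,"tx": 0,"ty": 0,"tz": 0,"wx": 0,"wy": 0,"wz": 0},
    {"hand": 0.0854,"tx": 0,"ty": 0,"tz": 0,"wx": 0,"wy": 0,"wz": 0}
  ]
}}

```text
t: 24.15
position: [493.5, 169.0, 72.9]
orientation: [-0.384, -0.02, 0.923, -0.01]
wrist_force: [0.1, 0.2, -0.9]
finger_gap: 85.3
gripper_force: 0.0
```

Request:
{"op": "servo_tool", "data": {
  "moves": [
    {"hand": 0.0854,"tx": 0.005,"ty": 0.0003,"tz": 0.005,"wx": 0,"wy": 0,"wz": 0},
    {"hand": 0.0854,"tx": 0.014,"ty": 0.0007,"tz": 0.014,"wx": 0,"wy": 0,"wz": 0},
    {"hand": 0.0854,"tx": 0.014,"ty": 0.0007,"tz": 0.014,"wx": 0,"wy": 0,"wz": 0},
    {"hand": 0.0854,"tx": 0.014,"ty": 0.0007,"tz": 0.014,"wx": 0,"wy": 0,"wz": 0},
    {"hand": 0.0854,"tx": 0.014,"ty": 0.0007,"tz": 0.014,"wx": 0,"wy": 0,"wz": 0},
    {"hand": 0.0854,"tx": 0.014,"ty": 0.0007,"tz": 0.014,"wx": 0,"wy": 0,"wz": 0},
    {"hand": 0.0854,"tx": 0.014,"ty": 0.0007,"tz": 0.014,"wx": 0,"wy": 0,"wz": 0},
    {"hand": 0.0854,"tx": 0.014,"ty": 0.0007,"tz": 0.014,"wx": 0,"wy": 0,"wz": 0}
  ]
}}

```text
t: 24.95
position: [597.3, 174.2, 177.0]
orientation: [-0.384, -0.02, 0.923, -0.01]
wrist_force: [0.3, 0.6, -0.2]
finger_gap: 85.3
gripper_force: 0.0
```

Request:
{"op": "servo_tool", "data": {
  "moves": [
    {"hand": 0.0854,"tx": 0.01,"ty": 0,"tz": 0.01,"wx": 0,"wy": 0,"wz": 0},
    {"hand": 0.0854,"tx": 0,"ty": 0,"tz": 0,"wx": 0,"wy": 0,"wz": 0},
    {"hand": 0.0854,"tx": 0,"ty": 0,"tz": 0,"wx": 0,"wy": 0,"wz": 0}
  ]
}}

```text
t: 25.25
position: [606.5, 174.1, 185.7]
orientation: [-0.384, -0.02, 0.923, -0.01]
wrist_force: [-0.0, -0.7, 0.1]
finger_gap: 85.6
gripper_force: 0.0
```

```bash
python3 - <<'E'
from mod import *
st();snap('wrist','w8');snap('side','s8')
o=np.zeros((600,800,3),np.uint8)
o[:384,:512]=cv2.imread('pics/w8.png')
o[384:600,:346]=cv2.resize(cv2.imread('pics/s8.png')[190:240,230:310],(346,216),interpolation=cv2.INTER_CUBIC)
cv2.imwrite('pics/c8.png',o)
E
```

```text
t 25.25 p [606.5 174.1 185.7] az -177.4 th 45.2 yz -0.003 j [ 0.21  0.88  1.02  0.13  2.03 -1.4 ] F [-0.  -0.7  0.1] gap 85.6 g 0.0
```

View pics/c8.png

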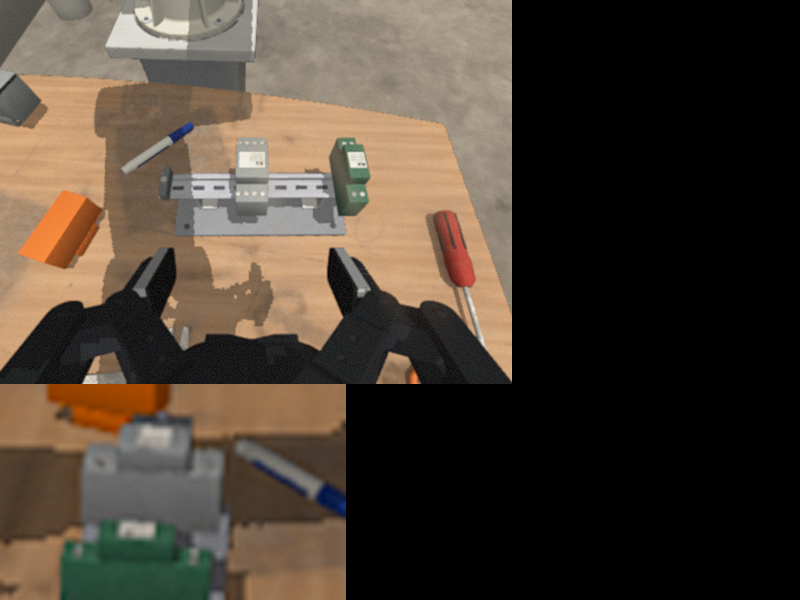

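The module stands level on the rail, clear of the gripper. Its ends are at rows 138 and 214, the same as the green one's, and it sits midway along the free stretch.

```bash
python3 -c "
from workcell import close_job; print(close_job())"
```

```text
the job is handed in; nothing more can be done
None
```

The grey module is right way up on the rail, in the middle of the free stretch and level with the green one, balancing by itself with the gripper clear; I handed the job in at about 25 s, without touching the marker or the caliper.

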